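# Turn a row of phone-frame bundles round into the empty rack

### The arm

A 7-joint arm with a two-finger parallel gripper is mounted at the origin on the work surface. World frame = base frame: x ahead of the robot, y to its left, z up, the work surface at z = 0. Lengths are in mm, angles in rad, forces in N, time in s.
With the tool pointing down it reaches from about 400 to 875 mm from the base axis. Payload 6.5 kg.
Tool frame: the origin (TCP) lies on the centre line of the jaws, within the pads' length; the fingertips stand 17 mm ahead of it and the grasp point (between the pads) lies 2 mm behind it; z points along the fingers, x is the direction in which the jaws open and shut, and the axes are right-handed (so a half turn about z gives the same grasp; the last joint's range is limited). The gripper opens to 85 mm and grips with 20 to 120 N. Pads are 22 mm wide; open, the fingers measure 114 mm over their backs; the gripper's body (76 mm by 85 mm) begins 54 mm behind the grasp point. The pads swing forward as they close: fully open they stand 13 mm farther back than shut.
Start: joints at [1.244, 0.536, -0.004, 1.538, 0.003, 1.067, -0.071], TCP at [167.601, -628.013, 248.29] pointing down, gripper open.
Joint ranges: [-2.7, 2.7], [-0.37, 2.16], [-1.27, 1.26], [0.24, 2.4], [-1.31, 4.45], [0.19, 1.91], [-2.76, 2.76]. Speed limits (rad/s): [2.39, 2.39, 3.14, 3.14, 3.14, 3.14, 3.14].

### API

Orientations are given as [roll, pitch, yaw] about the fixed x, y, z axes, in that order (R = Rz(yaw) Ry(pitch) Rx(roll)).
In Python, from workcell import manip gives the robot as it stands.
- The arm moves only by the tool step_arm, never from a script. Its argument "commands" is a list of rows, each a list of 4 numbers: the shift along the world's x, y, z in cm, then the turn about the world's z in rad. In form: [[tx, ty, tz, spin], ...]. A call has 1 to 8 rows; each row shifts and turns the commanded pose from where the row before left it; what a row does not reach is not made up. A row lasts 1/8 s, in which the tool goes at most 62.5 mm and 10.7 degrees, less where a joint would pass 70% of its speed; a pose out of reach is approached as far as the arm can. A call with a gripper value outside its range is refused whole. "hand" is the finger opening in cm, from 0 to 8.54, set as the call begins (left out, the last holds). The fingers move at their own pace and stop on an object; "squeeze" is the grip in N (left out, the last holds). Time passes only in rows, so rows that do not move let the fingers close. It gives the time, the measured TCP pose, the force and the opening at its end, in the units of the state.
- manip.state(): the state, without advancing time (a new reading comes with each control period).
- manip.read_camera(name): name is "scene" or "top"; returns the picture (480x640x3 uint8, red, green, blue); there is no depth.
- manip.calibration(name): a dict with "vertical_fov" (degrees; the focal length in pixels is half the picture's height over the tangent of half this angle, whatever the lens; pixels are square), "cx", "cy" (the principal point, pixels), "rvec" (rotation vector, rad) and "tvec" (3), from world to camera coordinates, as OpenCV has them. Camera axes: x right, y down, z forward; pixel columns grow to the right and rows downward; lengths in mm; the calibration is good to about 2 mm. A picture is of the moment at which its call begins. calibration takes no time and is no camera call.
- manip.close_job(): hands the job in, once; it reports no verdict.
The state is a dict: "clock": time; "q": joint angles; "joint_vel": joint speeds; "joint_torque": joint torques, N m; "tcp_pos": TCP position; "eef_rot": TCP orientation; "contact_force": force on the tool from outside, world axes, zero at the start; "torque": the same for the moment, N m; "opening": opening from 0.0 (shut) to 1.0 (fully open).
Only numpy, scipy, OpenCV 4.12 (cv2) and the standard library are available. Lean on these libraries where they do the work, as an engineer would, in place of code of your own. Each camera call takes 0.05 s, during which the arm holds its last target. There are 200 camera calls.

### The job

Move the four bundles of phone frames from the grey trays into the empty white-bayed rack beside them, in reverse order: the bundle now nearest the robot goes into the bay farthest from the robot, the next into the second farthest, and so on. Lower each one, without dropping it, so that it stands upright and square on the floor of its own bay, still facing along the row, and let go of it. Do not knock any bundle over, and leave the two bottles and the screwdriver where they are.

Things in the scene. Friction and masses are not known exactly. Their poses are not given: they have to be found in the camera images.
- big_thick_center (a point): Bundle of large-phone frames, thick: six frames banded together, bare aluminium, a solid upright block 42 mm thick (its x axis, along the row at the start), 62 mm wide (y axis, across the row), 118 mm high (z axis up). The point is its centre, half-way up. 60 to 240 g. A grip across its width is clear of the neighbours.
- big_thin_center (a point): Bundle of large-phone frames, thin: four frames banded together, bare aluminium, a solid upright block 28 mm thick (its x axis, along the row at the start), 62 mm wide (y axis, across the row), 118 mm high (z axis up). The point is its centre, half-way up. 60 to 240 g. A grip across its width is clear of the neighbours.
- small_thick_center (a point): Bundle of small-phone frames, thick: six frames banded together, bare aluminium, a solid upright block 42 mm thick (its x axis, along the row at the start), 54 mm wide (y axis, across the row), 98 mm high (z axis up). The point is its centre, half-way up. 60 to 240 g. A grip across its width is clear of the neighbours.
- small_thin_center (a point): Bundle of small-phone frames, thin: four frames banded together, bare aluminium, a solid upright block 28 mm thick (its x axis, along the row at the start), 54 mm wide (y axis, across the row), 98 mm high (z axis up). The point is its centre, half-way up. 60 to 240 g. A grip across its width is clear of the neighbours.
- tray_big_thick: The grey tray of the old row in which the big_thick bundle stands at the start (which of the four places it is varies); fixed. The four trays are alike: outside 64 x 92 mm (x along the row, y across), walls 3 mm thick, rim 12 mm high, floor 4 mm thick. Origin: centre of its underside, which lies 10 mm above the table. x axis along the row, pointing away from the robot. Trays stand at 75 mm pitch along the row.
- tray_big_thin: The grey tray of the old row in which the big_thin bundle stands at the start (which of the four places it is varies); fixed. The four trays are alike: outside 64 x 92 mm (x along the row, y across), walls 3 mm thick, rim 12 mm high, floor 4 mm thick. Origin: centre of its underside, which lies 10 mm above the table. x axis along the row, pointing away from the robot. Trays stand at 75 mm pitch along the row.
- tray_small_thick: The grey tray of the old row in which the small_thick bundle stands at the start (which of the four places it is varies); fixed. The four trays are alike: outside 64 x 92 mm (x along the row, y across), walls 3 mm thick, rim 12 mm high, floor 4 mm thick. Origin: centre of its underside, which lies 10 mm above the table. x axis along the row, pointing away from the robot. Trays stand at 75 mm pitch along the row.
- tray_small_thin: The grey tray of the old row in which the small_thin bundle stands at the start (which of the four places it is varies); fixed. The four trays are alike: outside 64 x 92 mm (x along the row, y across), walls 3 mm thick, rim 12 mm high, floor 4 mm thick. Origin: centre of its underside, which lies 10 mm above the table. x axis along the row, pointing away from the robot. Trays stand at 75 mm pitch along the row.
- old_row: The wooden board, 312 x 106 x 10 mm, fixed, on which the four grey trays stand in a row. Origin: centre of its underside, on the table. x axis along the row, pointing away from the robot. The tray centres are at x = -112.5 (nearest the robot), -37.5, +37.5 and +112.5 mm (farthest), y = 0.
- new_rack: The empty rack: an aluminium board 312 x 106 x 10 mm with four white bays in a row, fixed. Origin: centre of the board's underside, on the table. x axis along the row, pointing away from the robot; y across the row; z up. Bay centres at x = -112.5 (nearest the robot), -37.5, +37.5 and +112.5 mm (farthest), y = 0. Each bay measures 58 x 86 mm inside (x, y), its floor is 14 mm and its rim 22 mm above the table.
- water_bottle: Bystander: upright clear water bottle, 64 mm across, 205 mm high, on the robot's right beside the work. Origin: centre of its underside.
- flux_bottle: Bystander: upright yellow bottle, 54 mm across, 100 mm high, on the robot's left beside the work. Origin: centre of its underside.
- screwdriver: Bystander: red-handled screwdriver, 160 mm long and under 35 mm high, lying on the table between the two rows.
Mind the look-alikes: they are no part of the job. Leave any pink look-alike of the part that bears small_thick_center alone.

How it is judged (in metres and radians):
At the end, for the whole second after the job is handed in: Each bundle stands in the new rack's bay that mirrors its old place in the row (nearest to farthest), centred within 16.5 mm along and across, at rest on the bay's floor (height within 5 mm), upright within 0.12 rad and turned no more than 0.4 rad from the rack's direction, released (((x of tray_big_thick in the frame of old_row between -0.1425 and -0.0825 m and x of big_thick_center in the frame of new_rack between 0.096 and 0.129 m) or (x of tray_big_thick in the frame of old_row between -0.0675 and -0.0075 m and x of big_thick_center in the frame of new_rack between 0.021 and 0.054 m) or (x of tray_big_thick in the frame of old_row between 0.0075 and 0.0675 m and x of big_thick_center in the frame of new_rack between -0.054 and -0.021 m) or (x of tray_big_thick in the frame of old_row between 0.0825 and 0.1425 m and x of big_thick_center in the frame of new_rack between -0.129 and -0.096 m)) and y of big_thick_center in the frame of new_rack between -0.0165 and 0.0165 m and height (world z) of big_thick_center between 0.068 and 0.078 m and angle between each of big_thick_center, big_thin_center, small_thick_center, small_thin_center's own z axis and vertical below 0.12 rad and angle between the x axis of each of big_thick_center, big_thin_center, small_thick_center, small_thin_center and the x axis of new_rack, either way round below 0.4 rad and linear speed of each of big_thick, big_thin, small_thick, small_thin below 0.02 m/s and ((x of tray_big_thin in the frame of old_row between -0.1425 and -0.0825 m and x of big_thin_center in the frame of new_rack between 0.096 and 0.129 m) or (x of tray_big_thin in the frame of old_row between -0.0675 and -0.0075 m and x of big_thin_center in the frame of new_rack between 0.021 and 0.054 m) or (x of tray_big_thin in the frame of old_row between 0.0075 and 0.0675 m and x of big_thin_center in the frame of new_rack between -0.054 and -0.021 m) or (x of tray_big_thin in the frame of old_row between 0.0825 and 0.1425 m and x of big_thin_center in the frame of new_rack between -0.129 and -0.096 m)) and y of big_thin_center in the frame of new_rack between -0.0165 and 0.0165 m and height (world z) of big_thin_center between 0.068 and 0.078 m and ((x of tray_small_thick in the frame of old_row between -0.1425 and -0.0825 m and x of small_thick_center in the frame of new_rack between 0.096 and 0.129 m) or (x of tray_small_thick in the frame of old_row between -0.0675 and -0.0075 m and x of small_thick_center in the frame of new_rack between 0.021 and 0.054 m) or (x of tray_small_thick in the frame of old_row between 0.0075 and 0.0675 m and x of small_thick_center in the frame of new_rack between -0.054 and -0.021 m) or (x of tray_small_thick in the frame of old_row between 0.0825 and 0.1425 m and x of small_thick_center in the frame of new_rack between -0.129 and -0.096 m)) and y of small_thick_center in the frame of new_rack between -0.0165 and 0.0165 m and height (world z) of small_thick_center between 0.058 and 0.068 m and ((x of tray_small_thin in the frame of old_row between -0.1425 and -0.0825 m and x of small_thin_center in the frame of new_rack between 0.096 and 0.129 m) or (x of tray_small_thin in the frame of old_row between -0.0675 and -0.0075 m and x of small_thin_center in the frame of new_rack between 0.021 and 0.054 m) or (x of tray_small_thin in the frame of old_row between 0.0075 and 0.0675 m and x of small_thin_center in the frame of new_rack between -0.054 and -0.021 m) or (x of tray_small_thin in the frame of old_row between 0.0825 and 0.1425 m and x of small_thin_center in the frame of new_rack between -0.129 and -0.096 m)) and y of small_thin_center in the frame of new_rack between -0.0165 and 0.0165 m and height (world z) of small_thin_center between 0.058 and 0.068 m); the robot touches nothing.
It fails at once if a bundle is knocked over (tilted more than 45 degrees) (angle between any of big_thick_center, big_thin_center, small_thick_center, small_thin_center's own z axis and vertical above 0.785 rad).
It fails at once if a bundle is dropped (falls freely, out of the fingers, from more than about 18 mm) ((contact force between big_thick and the fingers below 0.05 N and linear speed of big_thick above 0.6 m/s) or (contact force between big_thin and the fingers below 0.05 N and linear speed of big_thin above 0.6 m/s) or (contact force between small_thick and the fingers below 0.05 N and linear speed of small_thick above 0.6 m/s) or (contact force between small_thin and the fingers below 0.05 N and linear speed of small_thin above 0.6 m/s)).
It fails at once if a bottle or the screwdriver is disturbed (moved more than 30 mm) (distance of any of water_bottle, flux_bottle, screwdriver from where it was at the start of the episode above 0.03 m).
It also fails if it takes over 115 s, if anything falls off the work surface, if the arm or the gripper's body presses on something with over 40 N, if the wrist force passes 120 N, or if a joint passes its speed limit or range.

## Working session

There is one attempt and no reset: what is moved stays moved. The work goes in short steps, Python scripts to look and compute and a tool call to move; the robot and the scene stay as the last step left them, time stands still between calls to the robot, and variables do not carry over. Pictures are saved under pics/ and viewed, about 12 in all and at most 16, crops included, and the job is handed in when it is done.

Besides the shell and the picture viewer there is one more tool, called after ">>>" as name(argument=value, ...) on one line, values as JSON. step_arm: Moves the arm, as the interface text tells. Its arguments: {"type":"object","properties":{"commands":{"type":"array","items":{"type":"array","items":{"type":"number"}}},"hand":{"type":"number"},"squeeze":{"type":"number"}},"required":["commands"]}

```bash
ls; mkdir -p pics
cat > h.py <<'E'
import numpy as np, cv2
from workcell import manip
def cal(n):
    c=manip.calibration(n); f=240/np.tan(np.radians(c["vertical_fov"])/2)
    K=np.array([[f,0,c["cx"]],[0,f,c["cy"]],[0,0,1.]])
    return K,cv2.Rodrigues(np.array(c["rvec"],float))[0],np.array(c["tvec"],float).ravel(),c
def onplane(n,uv,z):
    K,R,t,_=cal(n); C=-R.T@t
    d=(R.T@np.linalg.inv(K)@np.c_[np.atleast_2d(uv),np.ones(len(np.atleast_2d(uv)))].T).T
    return C+d*((z-C[2])/d[:,2])[:,None]
def proj(n,P):
    K,R,t,_=cal(n); p=(K@(R@np.atleast_2d(P).T+t[:,None])).T
    return p[:,:2]/p[:,2:]
def snap(n,f):
    im=cv2.cvtColor(manip.read_camera(n),cv2.COLOR_RGB2BGR); cv2.imwrite(f"pics/{f}.png",im); return im
E
python3 - <<'E'
from h import *
for n in("scene","top"):
    snap(n,n+"0"); K,R,t,c=cal(n); print(n,c,(-R.T@t).round(0))
print(manip.state())
E
```

```text
pics
scene {'vertical_fov': 50.38831695625692, 'cx': 317.3383332801373, 'cy': 244.5774667267752, 'rvec': array([ 1.40508806,  2.13979354, -0.89819163]), 'tvec': array([ 249.14380675, -318.37670705, 1758.92621485])} [1456.  358. 1004.]
top {'vertical_fov': 45.23238105864812, 'cx': 315.0126535566296, 'cy': 233.9155886433745, 'rvec': array([ 2.14552712, -2.15348003,  0.14009427]), 'tvec': array([ -12.64183721,  634.63767089, 1121.7278696 ])} [ 478.  -20. 1197.]
{'clock': 0.1, 'q': array([ 1.24381887,  0.5371319 , -0.00441583,  1.53873409,  0.00260389,
        1.06730868, -0.07117949]), 'joint_vel': array([-0.00070314, -0.00274221,  0.00060403, -0.00296224,  0.00085443,
       -0.00126067,  0.00038805]), 'joint_torque': array([ 3.90409274e-03, -5.84569001e+01,  1.05236571e+00, -2.59778595e+01,
        1.26328683e-02,  4.64329496e-03, -2.27433338e-05]), 'tcp_pos': array([ 167.42907279, -627.51950063,  247.4896937 ]), 'eef_rot': array([ 3.14146128e+00,  1.57095612e-03, -1.30994456e+00]), 'contact_force': array([ 0.32617833, -0.74322189,  0.09753146]), 'torque': array([ 0.03920015, -0.00539705,  0.02958291]), 'opening': 0.9989825504721224}
```

View pics/scene0.png

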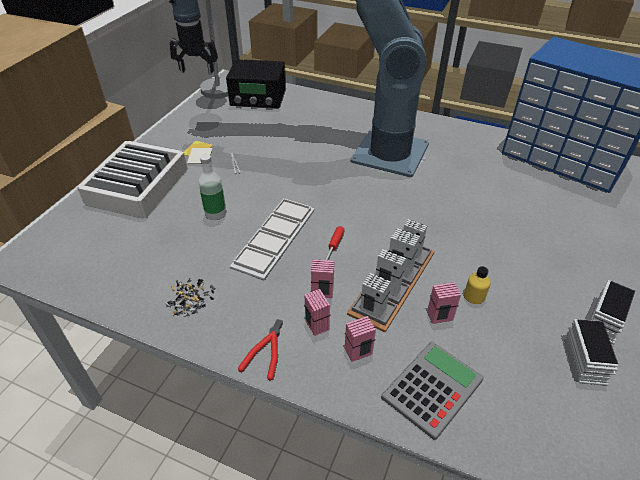

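View pics/top0.png

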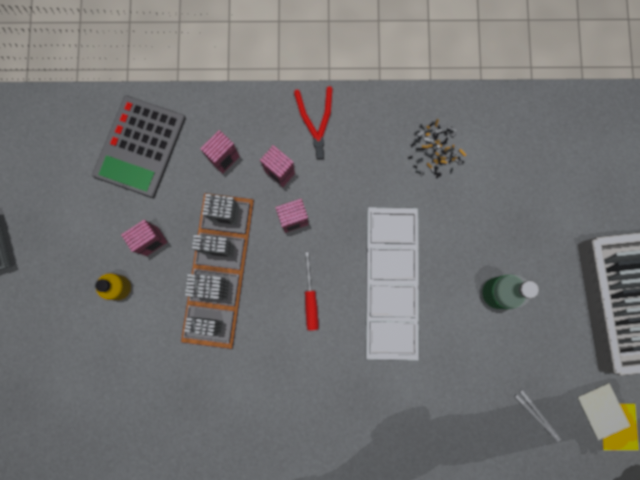

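The top view shows the old row at left, turned slightly, spanning about (205,195) to (235,347). The bundles' tops are at about (218,208) thick, (210,245) thin, (205,287) thick and (202,327) thin. The empty rack spans (367,208) to (418,360), with the screwdriver between the rows at (310,290). Next I measure the board, the rack and the bundles.

Run:
```python
from h import *
im=cv2.imread("pics/top0.png"); hsv=cv2.cvtColor(im,cv2.COLOR_BGR2HSV)
def rect(mask,z,roi):
    m=np.zeros_like(mask); x0,y0,x1,y1=roi; m[y0:y1,x0:x1]=mask[y0:y1,x0:x1]
    p=np.argwhere(m)[:,::-1].astype(float); P=onplane("top",p,z)[:,:2].astype(np.float32)
    return cv2.minAreaRect(P),len(P)
org=cv2.inRange(hsv,(5,100,60),(20,255,255))
org=cv2.morphologyEx(org,cv2.MORPH_CLOSE,np.ones((3,3)))
print("board",rect(org,10,(170,180,265,360)))
for v in(150,170,190):
    wh=cv2.inRange(hsv,(0,0,v),(180,45,255)); print("rack",v,rect(wh,10,(350,190,440,375)))
a=cv2.resize(im[185:355,165:265],None,fx=5,fy=5,interpolation=cv2.INTER_CUBIC)[:,:]
a=cv2.resize(a,(353,600))
s=cv2.imread("pics/scene0.png"); b=cv2.resize(s[205:335,335:445],(508,600),interpolation=cv2.INTER_CUBIC)
cv2.imwrite("pics/c1.png",np.hstack([a,b])[:,:800])
```

```text
board (((566.20556640625, 186.51669311523438), (105.195556640625, 310.0634460449219), 82.55420684814453), 1450)
rack 150 (((539.1498413085938, -173.82144165039062), (104.4058837890625, 310.4071044921875), 88.43572235107422), 7576)
rack 170 (((538.9796142578125, -174.09304809570312), (101.4103775024414, 307.3422546386719), 89.09911346435547), 5953)
rack 190 (((0.0, 0.0), (0.0, 0.0), 0.0), 0)
```

View pics/c1.png

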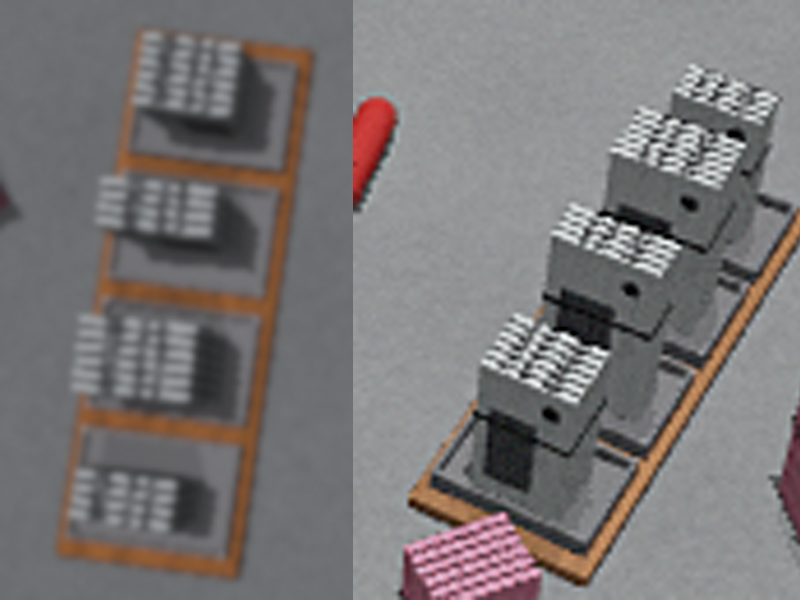

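The crop shows the order from near to far as thin, thick, thin, thick. The board (310 x 105 mm) and the rack (310 x 104 mm) agree with the given sizes. Next I measure the bundle tops by their bright stripes, taking the height from the width.

```bash
cat > tops.py <<'E'
from h import *
def blobs(im,roi,thr):
    x0,y0,x1,y1=roi
    g=cv2.cvtColor(im,cv2.COLOR_BGR2GRAY); big=cv2.resize(g,None,fx=4,fy=4,interpolation=cv2.INTER_CUBIC)
    m=np.zeros_like(big); m[4*y0:4*y1,4*x0:4*x1]=(big[4*y0:4*y1,4*x0:4*x1]>thr)*255
    m=cv2.morphologyEx(m,cv2.MORPH_CLOSE,np.ones((15,23)))
    cs=[c for c in cv2.findContours(m,cv2.RETR_EXTERNAL,cv2.CHAIN_APPROX_NONE)[0] if cv2.contourArea(c)>2000]
    return [(c[:,0,:]-1.5)/4 for c in sorted(cs,key=lambda c:-c[:,0,1].mean())]
E
python3 - <<'E'
from tops import *
im=cv2.imread("pics/top0.png")
for thr in(125,145):
  print(thr)
  for c in blobs(im,(165,185,265,355),thr):
    for z in(112,132):
        r=cv2.minAreaRect(onplane("top",c,z)[:,:2].astype(np.float32)); print(z,np.round(r[0]),np.round(r[1]),round(r[2],1),end=' | ')
    print(c.min(0),c.max(0))
# row frame positions of trays
c=np.array([566.2,186.5]);a=-.130
for x in(-112.5,-37.5,37.5,112.5): print((c+x*np.array([np.cos(a),np.sin(a)])).round(0))
K,R,t,cc=cal("top"); print(K[0,0])
E
```

```text
125
112 [452. 202.] [53. 27.] 82.0 | 132 [453. 198.] [52. 26.] 82.0 | [183.875 317.625] [213.625 335.125]
112 [528. 197.] [63. 42.] 84.6 | 132 [527. 193.] [62. 41.] 84.6 | [184.625 273.375] [219.625 297.875]
112 [610. 188.] [62. 28.] 83.6 | 132 [607. 184.] [61. 27.] 83.6 | [191.375 234.125] [225.125 250.875]
112 [681. 172.] [53. 41.] 82.3 | 132 [678. 169.] [52. 40.] 82.3 | [201.875 193.625] [231.875 216.875]
145
[455. 201.]
[529. 191.]
[603. 182.]
[678. 172.]
576.1040616719599
```

Every size matches to within 1–2 mm, and the centres match the tray places:

| Place | Bundle | x, y (mm) |
|---|---|---|
| Nearest | small_thin | (452, 202) |
| 2nd | big_thick | (527, 193) |
| 3rd | big_thin | (607, 184) |
| Farthest | small_thick | (681, 172) |

The row yaw is about -0.13 and the rack yaw about -0.02. Starting to move.

>>> step_arm(commands=[[0,0,4,0],[0,0,4,0],[4.5,3,0,-0.065],[4.5,3,0,-0.065],[4.5,3,0,-0.065],[4.5,3,0,-0.065],[4.5,3,0,-0.065],[4.5,3,0,-0.065]], hand=8.54, squeeze=60)

```text
clock: 1.1
tcp_pos: [438.7, -446.8, 327.9]
eef_rot: [3.141, 0.0, -1.702]
contact_force: [1.0, -0.7, -0.3]
opening: 0.998
```

>>> step_arm(commands=[[1.4,5,0,0],[1.4,5,0,0],[1.4,5,0,0],[1.4,5,0,0],[1.4,5,0,0],[1.4,5,0,0],[1.4,5,0,0],[1.4,5,0,0]])

```text
clock: 2.1
tcp_pos: [549.6, -46.5, 328.0]
eef_rot: [3.141, -0.0, -1.7]
contact_force: [1.0, 1.1, 0.5]
opening: 1.003
```

>>> step_arm(commands=[[-2,5,0,0],[-2,5,0,0],[-2,5,0,0],[-2,5,0,0],[-2,5,0,0],[0,0,0,0],[0,0,0,0],[0,0,0,0]])

```text
clock: 3.1
tcp_pos: [450.2, 200.5, 328.1]
eef_rot: [3.141, -0.001, -1.703]
contact_force: [-0.1, 0.1, -0.7]
opening: 1.001
```

>>> step_arm(commands=[[0.2,0.1,-4,0],[0,0,-4,0],[0,0,-4,0],[0,0,-3,0],[0,0,0,0],[0,0,0,0]])

```text
clock: 3.85
tcp_pos: [452.6, 202.8, 179.4]
eef_rot: [-3.14, 0.001, -1.701]
contact_force: [0.5, 0.2, 0.6]
opening: 0.997
```

Run:
```python
from h import *
a=snap("top","t1"); b=snap("scene","s1")
A=cv2.resize(a[180:360,160:280],(400,600),interpolation=cv2.INTER_CUBIC);B=cv2.resize(b[130:330,335:468],(399,600),interpolation=cv2.INTER_CUBIC)
cv2.imwrite("pics/c2.png",np.hstack([A,B])); print(manip.state()["q"].round(2))
```

```text
[-0.21  0.4  -0.36  1.98  0.2   0.79 -2.39]
```

View pics/c2.png

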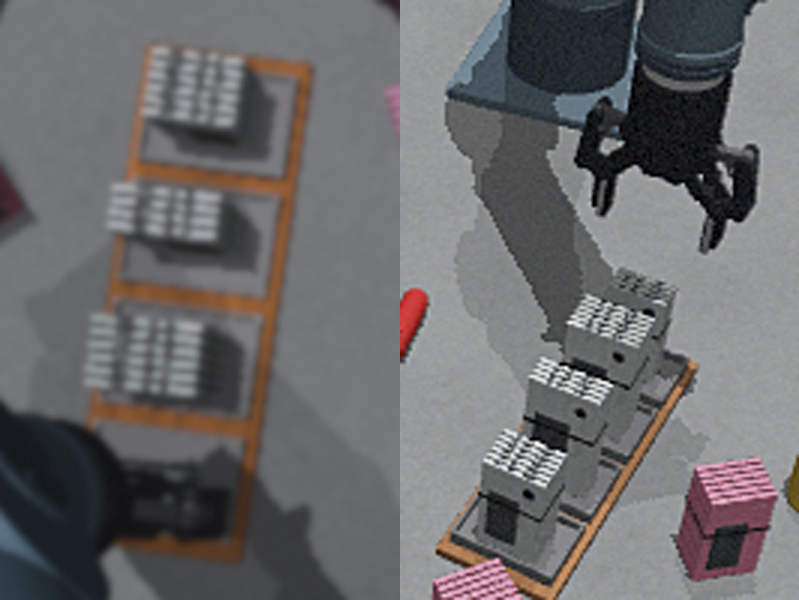

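The open jaws stand above the nearest bundle across its width, with clearance to its neighbour. Descending and gripping.

>>> step_arm(commands=[[0,0,-3,0],[0,0,-3,0],[0,0,-2.5,0],[0,0,-1,0],[0,0,0,0],[0,0,0,0]])

```text
clock: 4.7
tcp_pos: [452.5, 203.4, 84.4]
eef_rot: [-3.14, 0.001, -1.7]
contact_force: [0.0, -0.3, 1.1]
opening: 1.004
```

>>> step_arm(commands=[[0,0,0,0],[0,0,0,0],[0,0,0,0],[0,0,0,0],[0,0,0,0],[0,0,0,0],[0,0,0,0],[0,0,0,0]], hand=4, squeeze=50)

```text
clock: 5.7
tcp_pos: [452.0, 203.0, 83.9]
eef_rot: [-3.141, 0.0, -1.7]
contact_force: [-0.9, -1.9, 5.7]
opening: 0.632
```

The opening of 0.632 is 54 mm, which is the small bundle's width. Lifting, then carrying it to the farthest bay at about (651.5, -176.5).

>>> step_arm(commands=[[0,0,2,0],[0,0,4,0],[0,0,4,0],[0,0,3,0],[0,0,1.5,0],[0,0,0,0]])

```text
clock: 6.45
tcp_pos: [451.9, 203.1, 228.7]
eef_rot: [-3.14, 0.001, -1.7]
contact_force: [0.2, -0.1, -0.4]
opening: 0.627
```

>>> step_arm(commands=[[1.5,-2.9,0,0],[2.5,-4.8,0,0],[3,-5.3,0,0.02],[3,-5.3,0,0.02],[3,-5.3,0,0.02],[3,-5.3,0,0.02],[2,-4.5,0,0.02],[1,-2.5,0,0.01]])

```text
clock: 7.45
tcp_pos: [641.1, -159.6, 225.6]
eef_rot: [3.138, -0.001, -1.593]
contact_force: [-0.2, 0.0, -1.2]
opening: 0.625
```

>>> step_arm(commands=[[1,-2,0,0],[0,0,0,0],[0,0,0,0],[0,0,0,0]])

```text
clock: 7.95
tcp_pos: [651.3, -174.3, 228.0]
eef_rot: [3.141, 0.001, -1.588]
contact_force: [-0.5, 0.1, -0.6]
opening: 0.626
```

>>> step_arm(commands=[[0,-0.2,-3,0],[0,0,-4,0],[0,0,-3.5,0],[0,0,-2,0],[0,0,-0.8,0],[0,0,0,0],[0,0,0,0]])

```text
clock: 8.82
tcp_pos: [652.6, -178.2, 96.8]
eef_rot: [-3.139, -0.0, -1.59]
contact_force: [0.7, 0.3, -0.3]
opening: 0.621
```

Run:
```python
from h import *
a=snap("top","t2"); b=snap("scene","s2")
A=cv2.resize(a[190:370,350:470],(400,600),interpolation=cv2.INTER_CUBIC);B=cv2.resize(b[170:290,210:330],(400,400),interpolation=cv2.INTER_CUBIC)
cv2.imwrite("pics/c3.png",np.hstack([A,np.vstack([B,np.zeros((200,400,3),np.uint8)])])); print(manip.state()["q"].round(2))
```

```text
[ 0.35  0.77 -0.22  1.55  0.21  0.85 -1.54]
```

View pics/c3.png

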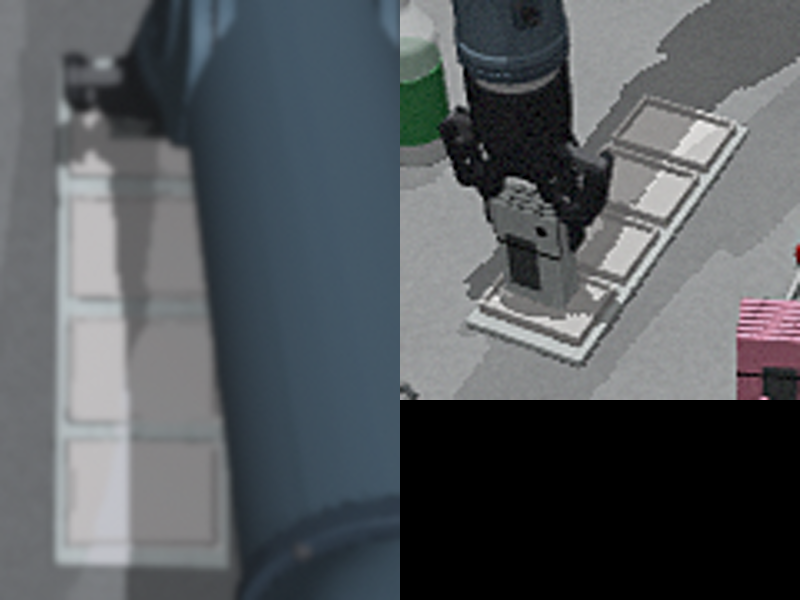

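The bundle hangs upright over the farthest bay and looks centred. Lowering it gently.

>>> step_arm(commands=[[0,0.1,-0.5,0],[0,0,-0.4,0],[0,0,-0.3,0],[0,0,0,0],[0,0,0,0]])

```text
clock: 9.55
tcp_pos: [651.5, -176.9, 84.0]
eef_rot: [3.141, 0.0, -1.59]
contact_force: [-3.1, 1.2, 6.9]
opening: 0.627
```

It is in contact, with 7 N upward force. Releasing and retreating upward.

>>> step_arm(commands=[[0,0,0,0],[0,0,0,0],[0,0,0,0],[0,0,0,0],[0,0,0,0]], hand=8.54)

```text
clock: 10.18
tcp_pos: [651.6, -177.0, 83.2]
eef_rot: [3.142, 0.0, -1.59]
contact_force: [0.2, 1.3, -0.7]
opening: 0.998
```

>>> step_arm(commands=[[0,0,1,0],[0,0,3,0],[0,0,5,0],[0,0,5,0],[0,0,2,0],[0,0,0,0]])

```text
clock: 10.92
tcp_pos: [652.3, -177.2, 244.9]
eef_rot: [-3.139, -0.001, -1.59]
contact_force: [-0.7, 1.1, -0.7]
opening: 0.999
```

>>> step_arm(commands=[[-1.2,3.6,0,-0.01],[-1.6,4.8,0,-0.01],[-1.6,4.8,0,-0.01],[-1.6,4.8,0,-0.01],[-1.6,4.8,0,-0.01],[-1.6,4.8,0,-0.01],[-1.6,4.8,0,-0.01],[-1.6,4.6,0,-0.01]])

```text
clock: 11.92
tcp_pos: [525.7, 194.0, 241.2]
eef_rot: [3.138, -0.001, -1.67]
contact_force: [0.3, 0.5, -0.1]
opening: 0.999
```

>>> step_arm(commands=[[0,0,0,0],[0,0,0,0],[0,0,0,0]])

```text
clock: 12.3
tcp_pos: [527.8, 191.2, 242.4]
eef_rot: [3.14, -0.001, -1.672]
contact_force: [0.0, -0.6, -0.7]
opening: 0.999
```

Run:
```python
from h import *
a=snap("top","t3"); b=snap("scene","s3")
A=cv2.resize(a[190:370,350:470],(400,600),interpolation=cv2.INTER_CUBIC);B=cv2.resize(b[170:290,210:330],(400,400),interpolation=cv2.INTER_CUBIC)
cv2.imwrite("pics/c4.png",np.hstack([A,np.vstack([B,np.zeros((200,400,3),np.uint8)])]))
from tops import blobs
for c in blobs(a,(165,185,265,355),125):
    r=cv2.minAreaRect(onplane("top",c,132)[:,:2].astype(np.float32)); print(np.round(r[0]),np.round(r[1]),round(r[2],1))
```

```text
[452. 185.] [66. 23.] 35.4
[607. 183.] [62. 27.] 83.4
[678. 169.] [55. 41.] 82.0
```

View pics/c4.png

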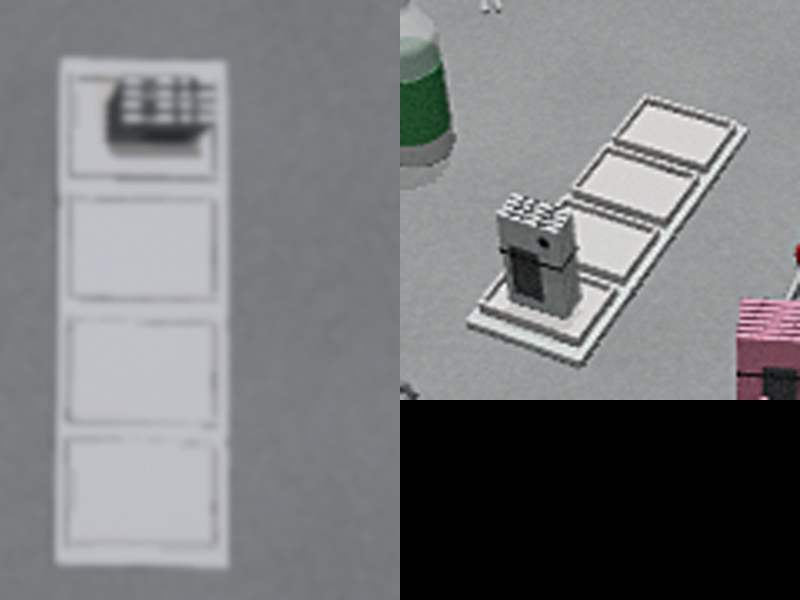

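small_thin stands upright and centred in the farthest bay. Now big_thick: descend to TCP z 100 and grip.

>>> step_arm(commands=[[0,0.2,-3,0],[0,0,-3.5,0],[0,0,-3,0],[0,0,-2.5,0],[0,0,-1.5,0],[0,0,-0.7,0],[0,0,0,0]])

```text
clock: 13.28
tcp_pos: [527.8, 194.9, 101.5]
eef_rot: [-3.141, 0.0, -1.67]
contact_force: [-0.4, 0.1, 0.1]
opening: 1.0
```

>>> step_arm(commands=[[0,0,0,0],[0,0,0,0],[0,0,0,0],[0,0,0,0],[0,0,0,0],[0,0,0,0],[0,0,0,0],[0,0,0,0]], hand=4)

```text
clock: 14.28
tcp_pos: [528.3, 194.9, 102.3]
eef_rot: [-3.14, 0.0, -1.67]
contact_force: [-1.5, -1.7, 5.3]
opening: 0.719
```

>>> step_arm(commands=[[0,0,2,0],[0,0,4,0],[0,0,4,0],[0,0,3,0],[0,0,1.5,0],[0,0,0,0]])

```text
clock: 15.02
tcp_pos: [527.8, 195.1, 246.7]
eef_rot: [-3.141, 0.001, -1.67]
contact_force: [0.2, 0.4, -2.7]
opening: 0.72
```

>>> step_arm(commands=[[0.4,-3,0,0.01],[0.6,-5,0,0.01],[0.7,-5.4,0,0.01],[0.7,-5.4,0,0.01],[0.7,-5.4,0,0.01],[0.7,-5.2,0,0.01],[0.7,-4.5,0,0.01],[0.4,-3,0,0.01]])

```text
clock: 16.02
tcp_pos: [575.4, -176.8, 244.1]
eef_rot: [3.138, -0.0, -1.592]
contact_force: [0.9, -0.7, -2.0]
opening: 0.716
```

>>> step_arm(commands=[[0,0,0,0],[0,0,-3,0],[0,0,-4,0],[0,0,-3.5,0],[0,0,-2,0],[0,0,-0.8,0],[0,0,0,0],[0,0,0,0]])

```text
clock: 17.02
tcp_pos: [577.6, -174.2, 114.5]
eef_rot: [-3.139, -0.001, -1.59]
contact_force: [0.4, 0.5, -1.8]
opening: 0.723
```

Lowering the remaining 12 mm or so.

>>> step_arm(commands=[[0,0,-0.5,0],[0,0,-0.4,0],[0,0,-0.3,0],[0,0,0,0],[0,0,0,0]])

```text
clock: 17.65
tcp_pos: [576.8, -174.1, 102.3]
eef_rot: [-3.141, -0.0, -1.59]
contact_force: [-2.4, 0.1, 7.4]
opening: 0.72
```

>>> step_arm(commands=[[0,0,0,0],[0,0,0,0],[0,0,0,0],[0,0,0,0],[0,0,0,0]], hand=8.54)

```text
clock: 18.27
tcp_pos: [576.6, -174.0, 101.2]
eef_rot: [3.141, 0.0, -1.59]
contact_force: [-0.7, -0.1, -0.1]
opening: 1.0
```

>>> step_arm(commands=[[0,0,1,0],[0,0,3,0],[0,0,5,0],[0,0,4,0],[0,0,1,0],[0,0,0,0]])

```text
clock: 19.02
tcp_pos: [576.7, -174.1, 241.8]
eef_rot: [-3.141, -0.0, -1.59]
contact_force: [-0.9, 0.2, -0.5]
opening: 1.001
```

>>> step_arm(commands=[[0.3,3.3,0,-0.01],[0.4,5,0,-0.01],[0.4,5,0,-0.01],[0.4,5,0,-0.01],[0.4,5,0,-0.01],[0.4,5,0,-0.01],[0.4,4.5,0,-0.02],[0.3,3,0,-0.01]])

```text
clock: 20.02
tcp_pos: [605.2, 186.6, 239.2]
eef_rot: [3.138, -0.0, -1.678]
contact_force: [-0.1, 0.1, -0.4]
opening: 1.001
```

>>> step_arm(commands=[[0,0,0,0],[0,0,0,0],[0,0,0,0]])

```text
clock: 20.4
tcp_pos: [606.6, 182.0, 240.7]
eef_rot: [3.141, -0.001, -1.682]
contact_force: [0.2, 0.0, 1.5]
opening: 1.002
```

Run:
```python
from h import *
a=snap("top","t4"); b=snap("scene","s4")
A=cv2.resize(a[190:370,350:470],(400,600),interpolation=cv2.INTER_CUBIC);B=cv2.resize(b[130:330,210:460],(400,320),interpolation=cv2.INTER_CUBIC)
cv2.imwrite("pics/c5.png",np.hstack([A,np.vstack([B,np.zeros((280,400,3),np.uint8)])]))
```

```text
(no output)
```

View pics/c5.png

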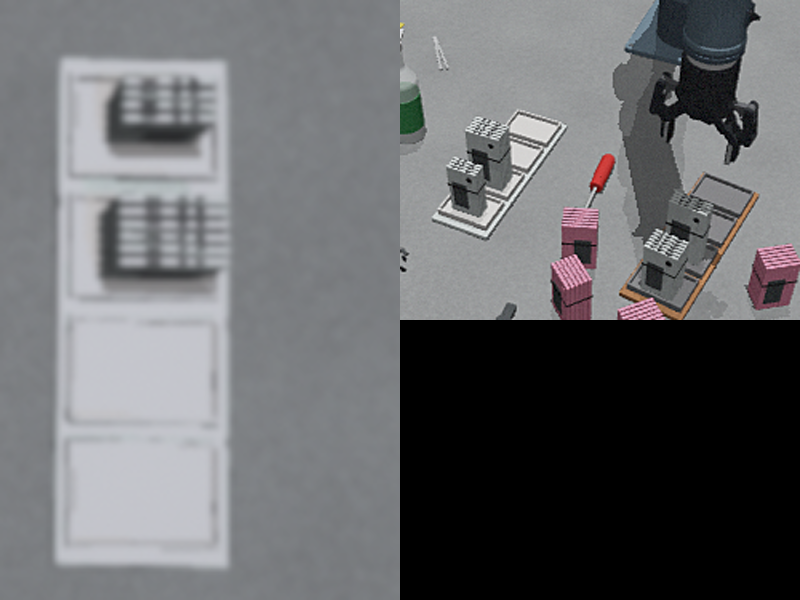

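The second bundle, big_thick, stands well in bay 3. Now big_thin.

>>> step_arm(commands=[[0,0.1,-3,0],[0,0,-3.5,0],[0,0,-3,0],[0,0,-2.5,0],[0,0,-1.3,0],[0,0,-0.7,0],[0,0,0,0]])

```text
clock: 21.38
tcp_pos: [606.8, 184.9, 101.6]
eef_rot: [-3.141, 0.0, -1.68]
contact_force: [-0.7, 0.6, 0.6]
opening: 1.002
```

>>> step_arm(commands=[[0,0,0,0],[0,0,0,0],[0,0,0,0],[0,0,0,0],[0,0,0,0],[0,0,0,0],[0,0,0,0],[0,0,0,0]], hand=4)

```text
clock: 22.38
tcp_pos: [607.3, 184.9, 102.4]
eef_rot: [-3.14, 0.0, -1.68]
contact_force: [-1.7, -1.8, 6.9]
opening: 0.721
```

>>> step_arm(commands=[[0,0,2,0],[0,0,4,0],[0,0,4,0],[0,0,3,0],[0,0,1.5,0],[0,0,0,0]])

```text
clock: 23.12
tcp_pos: [606.9, 185.2, 247.3]
eef_rot: [-3.14, 0.001, -1.68]
contact_force: [-0.3, 0.8, -1.4]
opening: 0.723
```

>>> step_arm(commands=[[-0.8,-2.8,0,0.01],[-1.4,-4.8,0,0.01],[-1.5,-5.3,0,0.01],[-1.5,-5.3,0,0.01],[-1.5,-5.3,0,0.01],[-1.5,-5,0,0.01],[-1.4,-4.5,0,0.02],[-0.9,-2.8,0,0.01]])

```text
clock: 24.12
tcp_pos: [499.5, -175.6, 244.7]
eef_rot: [3.138, 0.0, -1.592]
contact_force: [1.0, -0.2, -0.8]
opening: 0.719
```

>>> step_arm(commands=[[0,0,0,0],[0,0,-3,0],[0,0,-4,0],[0,0,-3.5,0],[0,0,-2,0],[0,0,-0.8,0],[0,0,0,0],[0,0,0,0]])

```text
clock: 25.12
tcp_pos: [502.3, -172.9, 114.1]
eef_rot: [-3.14, -0.0, -1.59]
contact_force: [0.0, 0.4, -1.0]
opening: 0.721
```

>>> step_arm(commands=[[0,0,-0.5,0],[0,0,-0.4,0],[0,0,-0.3,0],[0,0,0,0],[0,0,0,0]])

```text
clock: 25.75
tcp_pos: [502.2, -173.3, 102.2]
eef_rot: [-3.141, -0.0, -1.59]
contact_force: [-1.1, -0.3, 8.3]
opening: 0.721
```

Contact again. Releasing, rising and going to small_thick.

>>> step_arm(commands=[[0,0,0,0],[0,0,0,0],[0,0,0,0],[0,0,0,0],[0,0,0,0]], hand=8.54)

```text
clock: 26.38
tcp_pos: [501.6, -173.0, 101.2]
eef_rot: [3.141, 0.0, -1.59]
contact_force: [-0.4, 0.6, -0.6]
opening: 1.005
```

>>> step_arm(commands=[[0,0,1,0],[0,0,3,0],[0,0,5,0],[0,0,4,0],[0,0,1,0],[0,0,0,0]])

```text
clock: 27.12
tcp_pos: [501.7, -173.1, 241.8]
eef_rot: [-3.141, -0.0, -1.59]
contact_force: [-0.0, -0.7, -0.8]
opening: 1.001
```

>>> step_arm(commands=[[1.6,3.1,0,-0.01],[2.3,4.5,0,-0.01],[2.5,4.8,0,-0.02],[2.5,4.8,0,-0.02],[2.5,4.8,0,-0.02],[2.5,4.8,0,-0.01],[2.4,4.6,0,-0.01],[1.6,3.1,0,-0.01]])

```text
clock: 28.12
tcp_pos: [680.0, 174.9, 238.7]
eef_rot: [3.138, -0.0, -1.698]
contact_force: [-0.2, 0.6, -0.8]
opening: 0.998
```

>>> step_arm(commands=[[0,0,0,0],[0,0,0,0],[0,0,0,0]])

```text
clock: 28.5
tcp_pos: [680.3, 170.0, 240.7]
eef_rot: [3.141, -0.002, -1.702]
contact_force: [-0.6, -0.5, -0.3]
opening: 0.996
```

Run:
```python
from h import *
a=snap("top","t5"); b=snap("scene","s5")
A=cv2.resize(a[190:370,350:470],(400,600),interpolation=cv2.INTER_CUBIC);B=cv2.resize(b[130:330,210:460],(400,320),interpolation=cv2.INTER_CUBIC)
cv2.imwrite("pics/c6.png",np.hstack([A,np.vstack([B,np.zeros((280,400,3),np.uint8)])]))
```

```text
(no output)
```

View pics/c6.png

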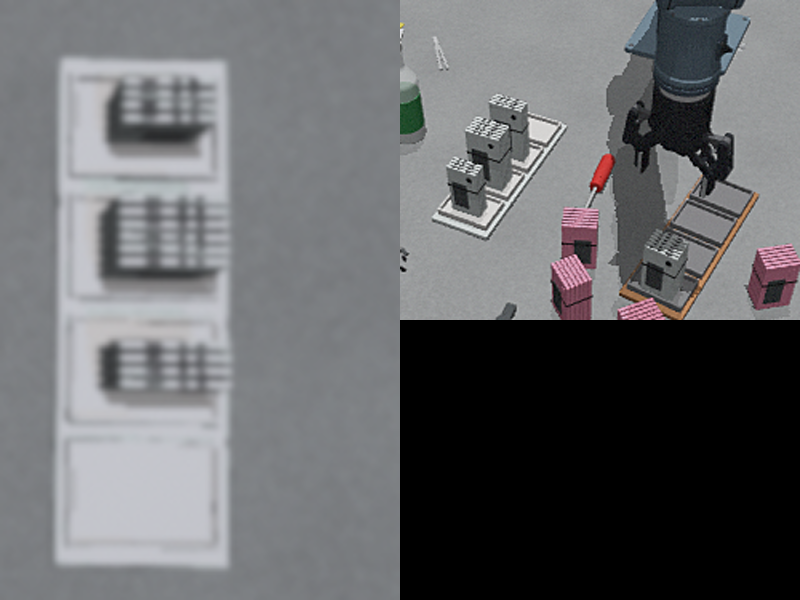

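Three are well placed. Now small_thick: descend to TCP z 84; the pink look-alikes lie more than 40 mm clear of the gripper.

>>> step_arm(commands=[[0,0.1,-3,0],[0,0,-3.5,0],[0,0,-3,0],[0,0,-2.5,0],[0,0,-2,0],[0,0,-1.2,0],[0,0,-0.5,0],[0,0,0,0]])

```text
clock: 29.6
tcp_pos: [680.9, 173.1, 84.6]
eef_rot: [-3.141, 0.0, -1.7]
contact_force: [-0.3, 0.1, -0.4]
opening: 1.005
```

>>> step_arm(commands=[[0,0,0,0],[0,0,0,0],[0,0,0,0],[0,0,0,0],[0,0,0,0],[0,0,0,0],[0,0,0,0],[0,0,0,0]], hand=4)

```text
clock: 30.6
tcp_pos: [681.2, 173.0, 85.2]
eef_rot: [-3.14, 0.0, -1.7]
contact_force: [-0.9, -0.4, 5.6]
opening: 0.63
```

>>> step_arm(commands=[[0,0,2,0],[0,0,4,0],[0,0,4,0],[0,0,3,0],[0,0,2.5,0],[0,0,0,0]])

```text
clock: 31.35
tcp_pos: [681.8, 173.6, 242.3]
eef_rot: [-3.137, 0.002, -1.7]
contact_force: [-0.4, -1.0, -1.7]
opening: 0.625
```

>>> step_arm(commands=[[-1.8,-2.4,0,0.01],[-2.8,-3.8,0,0.01],[-3.4,-4.6,0,0.02],[-3.4,-4.6,0,0.02],[-3.4,-4.6,0,0.02],[-3.4,-4.6,0,0.01],[-3.2,-4.3,0,0.01],[-2.4,-3.3,0,0.01]])

```text
clock: 32.35
tcp_pos: [440.1, -150.7, 238.4]
eef_rot: [3.14, -0.0, -1.591]
contact_force: [1.1, -0.5, -1.1]
opening: 0.624
```

>>> step_arm(commands=[[-1.6,-2.2,0,0],[0,0,0,0],[0,0,-3,0],[0,0,-4,0],[0,0,-3.5,0],[0,0,-2.5,0],[0,0,-1.2,0],[0,0,0,0]])

```text
clock: 33.35
tcp_pos: [426.5, -170.3, 96.8]
eef_rot: [3.14, 0.001, -1.589]
contact_force: [-0.7, -0.6, -0.2]
opening: 0.626
```

>>> step_arm(commands=[[0,-0.1,-0.5,0],[0,0,-0.4,0],[0,0,-0.3,0],[0,0,0,0],[0,0,0,0]])

```text
clock: 33.98
tcp_pos: [426.7, -172.0, 85.4]
eef_rot: [-3.142, -0.0, -1.59]
contact_force: [1.1, -0.0, -0.7]
opening: 0.627
```

No contact force yet, so I lower it a little more.

>>> step_arm(commands=[[0,0,-0.1,0],[0,0,0,0],[0,0,-0.1,0],[0,0,0,0]])

```text
clock: 34.48
tcp_pos: [426.9, -172.1, 85.0]
eef_rot: [-3.141, -0.001, -1.59]
contact_force: [-5.6, 0.8, 24.2]
opening: 0.623
```

>>> step_arm(commands=[[0,0,0.1,0],[0,0,0,0]])

```text
clock: 34.72
tcp_pos: [426.8, -172.1, 85.0]
eef_rot: [-3.141, -0.0, -1.59]
contact_force: [-3.1, 1.3, 11.4]
opening: 0.625
```

>>> step_arm(commands=[[0,0,0,0],[0,0,0,0],[0,0,0,0],[0,0,0,0],[0,0,0,0]], hand=8.54)

```text
clock: 35.35
tcp_pos: [426.6, -172.0, 84.3]
eef_rot: [3.142, 0.0, -1.59]
contact_force: [-0.1, -0.3, -0.5]
opening: 1.005
```

>>> step_arm(commands=[[0,0,1,0],[0,0,3,0],[0,0,5,0],[0,0,5,0],[0,0,2,0],[0,0,0,0]])

```text
clock: 36.1
tcp_pos: [427.6, -172.4, 246.3]
eef_rot: [-3.138, -0.002, -1.59]
contact_force: [1.5, -0.1, 0.0]
opening: 1.0
```

>>> step_arm(commands=[[1,4,0,0],[1,5,0,0],[1,5,0,0],[1,5,0,0],[1,5,0,0],[1,5,0,0],[0,0,0,0],[0,0,0,0]])

```text
clock: 37.1
tcp_pos: [485.8, 117.2, 243.2]
eef_rot: [3.139, -0.001, -1.59]
contact_force: [-0.1, -1.4, -0.4]
opening: 1.001
```

Run:
```python
from tops import *
a=snap("top","t6"); b=snap("scene","s6")
A=cv2.resize(a[190:370,350:470],(400,600),interpolation=cv2.INTER_CUBIC);B=cv2.resize(b[130:330,210:460],(400,320),interpolation=cv2.INTER_CUBIC)
cv2.imwrite("pics/c7.png",np.hstack([A,np.vstack([B,np.zeros((280,400,3),np.uint8)])]))
# bundle fronts/tops: predicted top-corner pixels for nominal placing, for comparing with the crop
th=-.02;c=np.array([539.1,-173.9]);u=np.array([np.cos(th),np.sin(th)]);v=np.array([-u[1],u[0]])
for x,t,w,h in((112.5,28,54,98),(37.5,42,62,118),(-37.5,28,62,118),(-112.5,42,54,98)):
    o=c+x*u; P=[[*(o+sx*t/2*u+sy*w/2*v),14+h] for sx,sy in((1,1),(1,-1),(-1,-1),(-1,1))]
    q=(proj("top",P)-[350,190])*10/3; print(q.round(0).astype(int).tolist())
# bystanders: change in the pictures since start
for n,im in(("top",a),("scene",b)):
    d=cv2.absdiff(im,cv2.imread(f"pics/{n}0.png")).max(2)
    for nm,r in ((("flux",(90,265,135,305)),("driver",(300,250,322,335)),("water",(480,270,542,312))) if n=="top" else (("flux",(462,262,494,306)),("driver",(322,222,348,262)),("water",(196,158,230,220)))):
        print(n,nm,float((d[r[1]:r[3],r[0]:r[2]]>40).mean().round(3)))
```

```text
[[117, 75], [212, 76], [212, 125], [117, 123]]
[[114, 189], [226, 190], [226, 266], [114, 264]]
[[114, 336], [227, 338], [227, 389], [114, 387]]
[[117, 460], [214, 462], [215, 539], [117, 537]]
top flux 0.0
top driver 0.0
top water 0.0
scene flux 0.0
scene driver 0.001
scene water 0.0
```

View pics/c7.png

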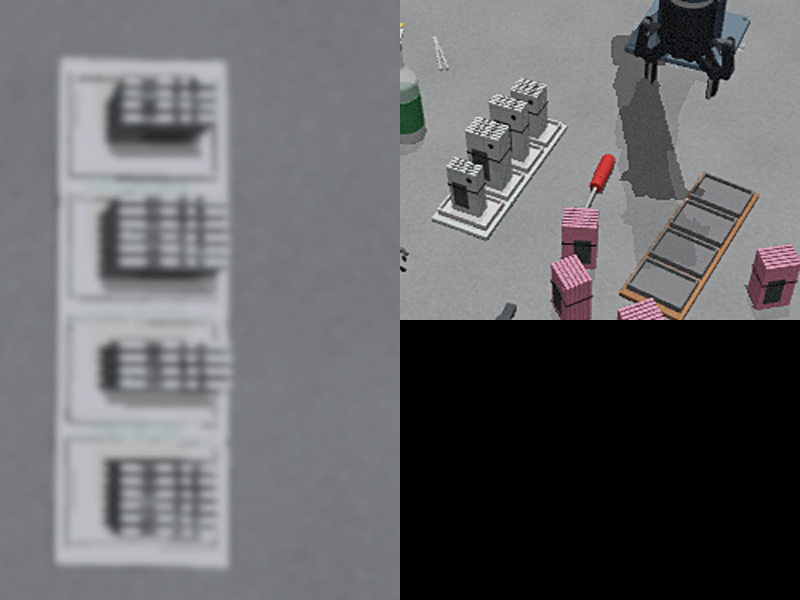

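All four stand upright in their bays. The predicted top corners agree with the picture to within a few crop pixels (about 2 mm), and the bystanders have not moved. The arm is clear, so I hand the job in.

```bash
python3 -c "
from workcell import manip
s=manip.state();print(s['clock'],s['contact_force'],abs(s['joint_vel']).max());print(manip.close_job())"
```

```text
37.2 [-0.55267961 -0.6484462  -0.4981891 ] 0.00516144705075689
the job is handed in; nothing more can be done
None
```

All four bundles are in the new rack in reverse order, and I handed the job in at 37.2 s of the 115 s allowed; no verdict was reported. From the farthest bay to the nearest they are small_thin, big_thick, big_thin and small_thick. I lowered each one until the wrist force showed floor contact before letting go.

**Last checks:**
- **Bundles:** All four stand upright. Their top edges match where a centred bundle should appear to about 2–3 mm, against a 16.5 mm tolerance. I compared those edges by eye in the top view, and I judged uprightness by eye too.
- **Bystanders:** The picture areas around both bottles and the screwdriver are unchanged from the start in both views, and the pink look-alikes were never approached.
- **Arm:** It was clear of everything and at rest when I handed in.

**One deviation:** small_thick pressed on its bay floor with about 24 N, measured at the wrist, because I lowered it 1–2 mm too far. I eased that to about 11 N before releasing it. No check failed.

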